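# Walk a heavy avionics unit round to the test fence

## Task

Bring the heavy black electronics unit to the aluminium test fence without lifting it: first, well clear of the fence, turn it where it stands by fingertip pushes at alternate corners until its connector side faces the fence squarely, letting it stray no more than about 3 cm from its place while it is being turned. Then push it from behind until the whole connector side stands flush against the fence, not overhanging either end, and let go. Do not disturb the other things on the bench.

Things in the scene. Friction and masses are not known exactly. Their poses are not given: they have to be found in the camera images.
- unit: heavy black metal block, about 1.3 kg, 105 (x) x 150 (y) x 70 mm high, slides on the bench. Origin: centre of its underside. +x points out of the connector side: the long side with two D-shaped and one round metal socket; five round metal caps line the same edge of the top. -x is the plain back. At the start it is turned 1.1 to 1.85 rad anticlockwise (from above) from facing the fence
- unit_face (a point): the middle of the lower edge of the unit's connector side, 52.5 mm in front (+x) of the unit's origin, at bench level, axes as the unit's
- fence: bare aluminium angle fixed to the bench, 270 mm long (y), 32 mm high; wall 8 mm thick with a foot reaching 50 mm behind (+x). Origin: middle of the guiding face (plane x = 0, looking along -x to the robot), at bench level. The unit starts on that side, origin 130 to 170 mm off the face; flush: its +x parallel to the fence's +x and its origin 52.5 mm off the face
- logger: bystander: blue flat instrument box with black rubber ends, 82 x 124 x 34 mm high, origin under its centre; leave alone
- driver: bystander: screwdriver lying on the bench, origin on the underside; leave alone
- tape: bystander: tan roll of tape lying flat near the right (-y) end of the fence, 84 mm across, 24 mm high, origin under its centre; leave alone
- cap: bystander: small stepped aluminium turned cap, 34 mm across, 30 mm high, standing near the left (+y) end of the fence on the robot's side, origin under its centre; leave alone
- jar: bystander: small lidded jar, 48 mm across, 65 mm high, behind the fence, origin under its centre; leave alone
- module: bystander: small black box 60 x 45 x 45 mm high behind the fence, origin under its centre; leave alone
There are look-alikes about, which are no part of the job. Of the things that look like the unit, the largest one is meant.

How it is judged:
On the way:
1. the unit is turned: its connector side faces the fence within 0.17 rad while still more than 20 mm clear of it (angle between the x axis of unit and the x axis of fence, either way round below 0.17 rad and x of fence in the frame of unit above 0.02 m and x of unit_face in the frame of fence below -0.02 m), for 0.2 s.
At the end, for the whole second after the job is handed in: The unit stands still, level on the bench, its connector side parallel to the fence within 0.05 rad and within 5 mm of it at its middle, and that middle within 65 mm of the fence's middle (so that the side does not overhang either end by more than 5 mm) (x of unit_face in the frame of fence between -0.005 and 0.005 m and y of unit_face in the frame of fence between -0.065 and 0.065 m and x of fence in the frame of unit above 0.02 m and angle between the x axis of unit and the x axis of fence, either way round below 0.05 rad and angle between unit's own z axis and vertical below 0.05 rad and linear speed of unit below 0.01 m/s); the robot touches nothing.
It fails at once if the unit is lifted more than 12 mm off the bench (height (world z) of unit above 0.012 m).
It fails at once if the unit is tipped by more than 0.2 rad (angle between unit's own z axis and vertical above 0.2 rad).
It fails at once if the unit is more than 37 mm from its starting place while still more than 0.2 rad from facing the fence (distance of unit from where it was at the start of the episode above 0.037 m and angle between the x axis of unit and the x axis of fence, either way round above 0.2 rad).
It fails at once if a bystander is shifted more than 20 mm (distance of any of logger, driver, tape, cap, jar, module from where it was at the start of the episode above 0.02 m).
It also fails if it takes over 61 s, if anything falls off the work surface, if the arm or the gripper's body presses on something with over 40 N, if the wrist force passes 120 N, or if a joint passes its speed limit or range.

## Robot

A 7-joint arm with a two-finger parallel gripper is mounted at the origin on the work surface. World frame = base frame: x ahead of the robot, y to its left, z up, the work surface at z = 0. Lengths are in m, angles in rad, forces in N, time in s.
With the tool pointing down it reaches from about 0.4 to 0.85 m from the base axis. Payload 4.5 kg.
Tool frame: the origin (TCP) lies on the centre line of the jaws, within the pads' length; the fingertips stand 11 mm ahead of it and the grasp point (between the pads) lies 8 mm behind it; z points along the fingers, y is the direction in which the jaws open and shut (so a half turn about z gives the same grasp; the last joint's range is limited). The gripper opens to 88 mm and grips with 3 to 60 N. Pads are 18 mm wide; open, the fingers measure 123 mm over their backs; the gripper's body (75 mm by 187 mm) begins 45 mm behind the grasp point.
Start: joints at [1.236, 0.689, -0.195, 1.565, 0.157, 0.902, -0.215], TCP at [0.225, -0.583, 0.25] pointing down, gripper open.
Joint ranges: [-3.01, 3.01], [-0.46, 2.08], [-1.47, 1.51], [0.13, 2.56], [-1, 4.14], [0.04, 2.09], [-2.66, 2.66]. Speed limits (rad/s): [2.57, 2.57, 3.14, 3.14, 3.14, 3.14, 3.14].

## Interface

Orientations are given as a unit quaternion [x, y, z, w].
In Python, from plant import r, snapshot gives the robot as it stands.
- The arm moves only by the tool drive_tool, never from a script. Its argument "commands" is a list of rows, each an object of numbers: "wx", "wy", "wz": the turn, a rotation vector about the tool's x, y, z in rad; "dx", "dy", "dz": the shift along the tool's x, y, z in m; "claw": the opening, from 0 (shut) to 1 (fully open). A call has 1 to 12 rows; each row shifts and turns the commanded pose from where the row before left it, along the tool's axes as they then stand; what a row does not reach is not made up. A row lasts 1/10 s, in which the tool goes at most 50 mm and 8.59 degrees, less where a joint would pass 70% of its speed; a pose out of reach is approached as far as the arm can. A call is refused whole if a number of a shift passes 0.05 or a number of a turn 0.15, either way. A call with a gripper value outside its range is refused whole. The fingers move at their own pace and stop on an object; "grip_force" is the grip in N (left out, the last holds). Time passes only in rows, so rows that do not move let the fingers close. It gives the time, the measured TCP pose, the force and the opening at its end, in the units of the state.
- r.get_state(): the state, without advancing time (a new reading comes with each control period).
- snapshot(name): name is "scene" or "top" or "wrist"; returns a dict with "color" (400x640x3 uint8, red, green, blue), "fx", "fy", "cx", "cy" (pixels), "world_to_cam" (4x4, takes a point from world to camera coordinates); the wrist camera has in their place "T_tool_cam" (4x4, takes a point from camera to tool coordinates, whose origin is the TCP and whose axes are the flange's). Camera axes: x right, y up, looking along -z (the intrinsics and any distortion apply to the point x, -y, -z); pixel columns grow to the right and rows downward; lengths in m; the calibration is good to about 2 mm. A picture is of the moment at which its call begins: read the wrist's pose just before it. There is no depth.
- r.finish_job(): hands the job in, once; it reports no verdict.
The state is a dict: "clock": time; "q": joint angles; "qd": joint speeds; "joint_torque": joint torques, N m; "tool_pos": TCP position; "eef_rot": TCP orientation; "contact_force": force on the tool from outside, world axes, zero at the start; "moment": the same for the moment, N m; "opening": opening from 0.0 (shut) to 1.0 (fully open).
Only numpy, scipy, OpenCV 4.12 (cv2) and the standard library are available. Lean on these libraries where they do the work, as an engineer would, in place of code of your own. Each camera call takes 0.05 s, during which the arm holds its last target. There are 200 camera calls.

## Working session

There is one attempt and no reset: what is moved stays moved. The work goes in short steps, Python scripts to look and compute and a tool call to move; the robot and the scene stay as the last step left them, time stands still between calls to the robot, and variables do not carry over. Pictures are saved under pics/ and viewed, on a budget of 10 in all, crops included, one or two more only if the job needs it, and the job is handed in when it is done.

Besides the shell and the picture viewer there is one more tool, called after "Request:" as name([rows], argument=value, ...), one row to a line, values as JSON. drive_tool: Moves the arm, as the interface text tells. Its arguments: {"type":"object","properties":{"commands":{"type":"array","items":{"type":"object","properties":{"wx":{"type":"number"},"wy":{"type":"number"},"wz":{"type":"number"},"dx":{"type":"number"},"dy":{"type":"number"},"dz":{"type":"number"},"claw":{"type":"number"}}}},"grip_force":{"type":"number"}},"required":["commands"]}

```bash
ls; mkdir -p pics; cat > h.py <<'E'
import numpy as np, cv2, json
from plant import r, snapshot
def save(n,s,fn): cv2.imwrite('pics/'+fn,s['color'][:,:,::-1])
def ray(s,u,v,z=0.):
    W=np.linalg.inv(np.array(s['world_to_cam'])); d=np.array([(u-s['cx'])/s['fx'],-(v-s['cy'])/s['fy'],-1.])
    o=W[:3,3]; d=W[:3,:3]@d; return o+d*(z-o[2])/d[2]
def proj(s,p):
    c=np.array(s['world_to_cam'])@np.append(p,1); return np.array([s['cx']+s['fx']*c[0]/-c[2], s['cy']+s['fy']*c[1]/c[2]])
E
python3 - <<'E'
from h import *
a=snapshot('top');b=snapshot('scene')
for k in a:
  if k!='color': print(k,a[k],b.get(k))
save(0,a,'top0.png');save(0,b,'scene0.png')
st=r.get_state();print(st['clock'],st['tool_pos'],st['eef_rot'],st['contact_force'])
E
```

```text
pics
fx 504.5681169178107 496.9861842456711
fy 504.5681169178107 496.9861842456711
cx 312.1130128727191 321.2659023915059
cy 191.75370952212407 198.96292317722214
world_to_cam [[ 0.01556652 -0.99954654  0.02577578 -0.0101762 ]
 [ 0.99522634  0.01797288  0.09592447 -0.5476962 ]
 [-0.09634424  0.02415952  0.99505482 -1.27320225]
 [ 0.          0.          0.          1.        ]] [[-0.29151622  0.95656046  0.00322312  0.12614113]
 [-0.7387279  -0.22726879  0.63453131  0.37704068]
 [ 0.60770008  0.18259516  0.77289043 -1.54312389]
 [ 0.          0.          0.          1.        ]]
0.1 [ 0.22507553 -0.58250123  0.24899059] [ 9.83039257e-01  1.83393525e-01 -1.95383577e-04 -7.71581154e-04] [ 0.40333731 -0.16406699  1.19814615]
```

View pics/top0.png

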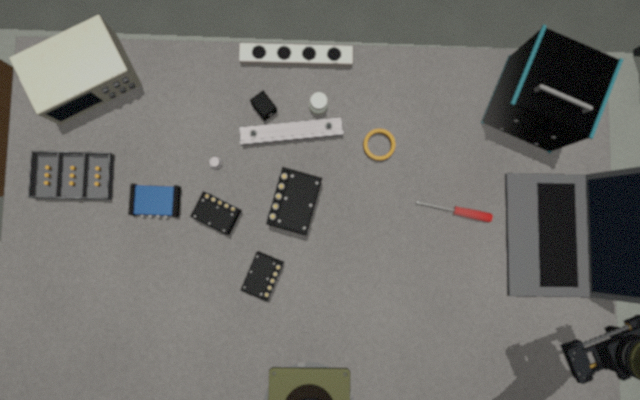

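View pics/scene0.png

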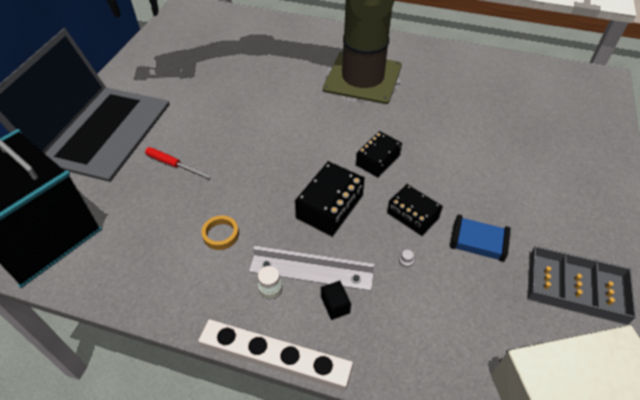

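Top view: the candidates for the unit are the large black block (294,201), two smaller look-alikes (216,213) and (262,276), and the module (263,105). The large one is the unit, with its caps towards image left (+y). The fence is at (291,131), cap (214,162), tape (380,144), driver (455,210), jar (319,102), logger (155,201).

```bash
cat >> h.py <<'E'
def unit(s,box=(230,150,345,250),dbg=False):
    x0,y0,x1,y1=box; im=s['color'][y0:y1,x0:x1].astype(int)
    return im
E
python3 - <<'E'
from h import *
a=snapshot('top');im=a['color']
g=im.max(2)
m=(g<75).astype(np.uint8); m[:155]=0;m[245:]=0;m[:,:250]=0;m[:,340:]=0
m=cv2.morphologyEx(m,cv2.MORPH_CLOSE,np.ones((9,9)))
c=max(cv2.findContours(m,0,1)[0],key=cv2.contourArea)
print('unit',cv2.minAreaRect(c),cv2.approxPolyDP(c,4,True).reshape(-1,2).tolist())
f=(g>150).astype(np.uint8); f[:112]=0;f[150:]=0;f[:,:230]=0;f[:,352:]=0
f=cv2.morphologyEx(f,cv2.MORPH_CLOSE,np.ones((5,5)))
c=max(cv2.findContours(f,0,1)[0],key=cv2.contourArea)
print('fence',cv2.minAreaRect(c),cv2.approxPolyDP(c,2,True).reshape(-1,2).tolist())
cr=im[90:260,190:350]
cv2.imwrite('pics/crop1.png',cv2.resize(cr,None,fx=3.5,fy=3.5,interpolation=2)[:,:,::-1])
E
```

```text
unit ((294.18865966796875, 201.339599609375), (42.03232955932617, 60.16392517089844), 15.945395469665527) [[282, 168], [267, 223], [305, 235], [321, 179]]
fence ((290.32177734375, 129.71783447265625), (17.214141845703125, 104.57840728759766), 84.2894058227539) [[343, 131], [339, 117], [239, 127], [239, 142], [334, 134]]
```

View pics/crop1.png

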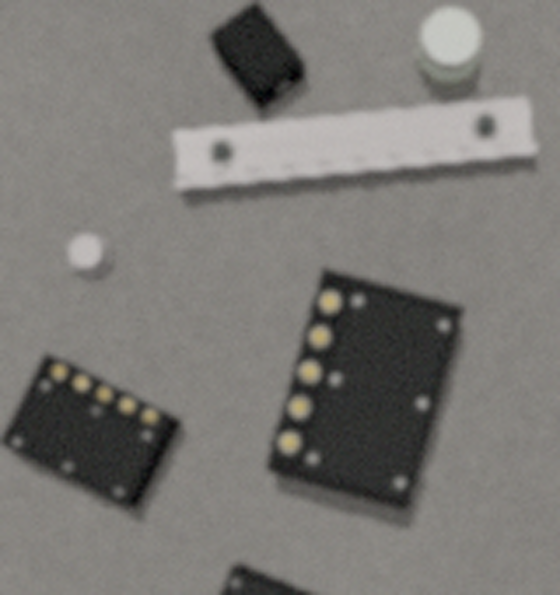

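The large block is clearly the unit, with five caps on its left edge: crop corners (325,270), (462,310), (408,508), (268,468). The fence's front top edge runs from (178,190) to (535,157).

```bash
cat >> h.py <<'E'
def cornerfit(s,px,z=.07):
    P=np.array([ray(s,u,v,z)[:2] for u,v in px]); return P
E
python3 - <<'E'
from h import *
a=snapshot('top')
cr=lambda p:(190+p[0]/3.5-.36,90+p[1]/3.5-.36)
P=cornerfit(a,[cr(p) for p in [(325,270),(462,310),(408,508),(268,468)]])
print('unit',P.round(4),P.mean(0).round(4),[np.linalg.norm(P[i]-P[i-1]).round(4) for i in range(4)])
c=P.mean(0); back=(P[1]+P[2])/2; fr=(P[0]+P[3])/2; d=fr-back; l=P[0]-P[3]
print('yaw',np.arctan2(d[1],d[0]),'from long',np.arctan2(-l[0],l[1])+0, np.arctan2(l[1],l[0])+0)
F=np.array([ray(a,*cr(p),.032)[:2] for p in [(178,190),(535,157)]]); 
d=F[0]-F[1];n=np.array([d[1],-d[0]])/np.linalg.norm(d)
print('fence',F.round(4),np.linalg.norm(d),F.mean(0),'yaw',np.arctan2(n[1],n[0]),'dist',(F.mean(0)-c)@n,'lat',(c-F.mean(0))@(d/np.linalg.norm(d)))
for nme,p,z in [('cap',(85,252),.03),('lk1',(92,430),.05)]: print(nme,ray(a,*cr(p),z).round(4))
b=snapshot('scene')
for p in P: print('scene proj',proj(b,np.append(p,.07)).round(1))
for p in F: print(proj(b,np.append(p,.032)).round(1))
print('lk2 corners',[ray(a,*p,.045)[:2].round(3).tolist() for p in [(258,252),(284,261),(268,300),(242,291)]])
print('lk1 corners',[ray(a,*cr(p),.045)[:2].round(3).tolist() for p in [(45,355),(180,420),(135,510),(5,445)]])
T=snapshot('wrist'); print(np.round(T['T_tool_cam'],3), T['fx'])
E
```

```text
unit [[ 0.6049  0.075 ]
 [ 0.578  -0.0232]
 [ 0.4366  0.013 ]
 [ 0.4632  0.1122]] [0.5207 0.0443] [np.float64(0.1465), np.float64(0.1018), np.float64(0.1459), np.float64(0.1027)]
yaw 1.3063743704492534 from long -1.8272338820506229 -0.2564375552557262
fence [[ 0.6678  0.1858]
 [ 0.6981 -0.0774]] 0.26498248472502556 [0.68293824 0.05419042] yaw 0.11438165212094678 dist 0.16234723246213031 lat 0.008657805782747803
cap [0.6206 0.2528 0.03  ]
lk1 [0.4889 0.2399 0.05  ]
scene proj [331.1 218. ]
scene proj [293.3 199.1]
scene proj [326.  159.9]
scene proj [362.6 176.4]
[371.6 262.6]
[253.4 244.1]
lk2 corners [[0.392, 0.133], [0.371, 0.067], [0.274, 0.105], [0.295, 0.17]]
lk1 corners [[0.543, 0.276], [0.497, 0.178], [0.432, 0.208], [0.477, 0.303]]
[[ 0.     0.962  0.273  0.07 ]
 [ 1.    -0.    -0.     0.   ]
 [-0.     0.273 -0.962 -0.135]
 [ 0.     0.     0.     1.   ]] 313.4178408582052
```

```bash
cat >> h.py <<'E'
FO=np.array([.6829,.0542]); FY=.1144
RF=np.array([[np.cos(FY),-np.sin(FY)],[np.sin(FY),np.cos(FY)]])
toF=lambda p:(np.asarray(p)[:2]-FO)@RF
def caps(s,c=(.521,.044),rad=.105,z=.072):
    h=cv2.cvtColor(s['color'],cv2.COLOR_RGB2HSV)
    m=((h[...,0]>12)&(h[...,0]<35)&(h[...,1]>50)&(h[...,2]>95)).astype(np.uint8)
    n,_,st,ce=cv2.connectedComponentsWithStats(m,connectivity=4)
    Q=[ray(s,*ce[i],z)[:2] for i in range(1,n) if st[i,4]>=4]
    return np.array([q for q in Q if np.hypot(*(q-c))<rad])
def measure(c=(.521,.044)):
    for n in('top','scene'):
        P=caps(snapshot(n),c)
        if len(P)<2: print(n,'caps',len(P)); continue
        Q=np.array([toF(p) for p in P]); v=np.linalg.svd(Q-Q.mean(0))[2][0]
        a=np.arctan2(-v[0],v[1]); a=a-np.pi if a>2.5 else a; a=a+np.pi if a<-.6 else a
        u=np.array([np.cos(a),np.sin(a)]); t=np.sort((Q-Q.mean(0))@[-u[1],u[0]])
        cc=Q.mean(0)-CO*u; print(n,'n',len(P),'yawF',a.round(3),'centreF',cc.round(4),'moved',np.hypot(*(cc-C0)).round(4),'t',t.round(3))
    s=r.get_state(); R=s['eef_rot']; yaw=2*np.arctan2(R[1],R[0])
    print('clock',s['clock'],'tcpF',toF(s['tool_pos']).round(4),'z',s['tool_pos'][2].round(4),'yawtoolF',(yaw-FY).round(4),'tilt',np.round(R[2:],4),'f',s['contact_force'].round(1))
CO=.0455; C0=np.array([-.162,.009])
E
python3 - <<'E'
from h import *
measure()
E
```

```text
top n 5 yawF 1.201 centreF [-0.1629  0.005 ] moved 0.0041 t [-0.051 -0.026 -0.     0.025  0.052]
scene n 5 yawF 1.199 centreF [-0.1647  0.0077] moved 0.003 t [-0.052 -0.026  0.     0.026  0.052]
clock 0.4 tcpF [-0.5274 -0.5807] z 0.2496 yawtoolF 0.2544 tilt [-0.     -0.0001] f [0.2 0.7 0.3]
```

Request:
drive_tool([
  {"wz": 0.127,"claw": 0},
  {"wz": 0.127,"claw": 0},
  {"dx": 0.024,"dy": -0.043,"claw": 0},
  {"dx": 0.024,"dy": -0.043,"claw": 0},
  {"dx": 0.024,"dy": -0.043,"claw": 0},
  {"dx": 0.024,"dy": -0.043,"claw": 0},
  {"dx": 0.024,"dy": -0.043,"claw": 0},
  {"dx": 0.024,"dy": -0.043,"claw": 0},
  {"dx": 0.024,"dy": -0.043,"claw": 0},
  {"dx": 0.024,"dy": -0.043,"claw": 0},
  {"dx": 0.024,"dy": -0.043,"claw": 0},
  {"dx": 0.024,"dy": -0.043,"claw": 0},
], grip_force=20)

```text
validation failed for argument at $.co...
```

```bash
sed -i 's/^CO=.0455/CO=.042/; s/C0=np.array.*/C0=np.array([-.163,.008])/' h.py; python3 -c "
from h import *
measure();print(r.get_state()['opening'],r.get_state()['q'])"
```

```text
top n 5 yawF 1.202 centreF [-0.1617  0.008 ] moved 0.0013 t [-0.051 -0.026  0.     0.025  0.051]
scene n 5 yawF 1.199 centreF [-0.1634  0.0109] moved 0.003 t [-0.052 -0.026 -0.     0.026  0.052]
clock 0.5 tcpF [-0.5273 -0.5808] z 0.2497 yawtoolF 0.2544 tilt [-0.  0.] f [-0.4  1.  -0.1]
0.9998142542904529 [ 1.23578925  0.68912266 -0.19457466  1.56535183  0.15732561  0.90248766
 -0.21513527]
```

Request:
drive_tool([
  {"dx": 0,"dy": 0,"dz": 0,"wx": 0,"wy": 0,"wz": 0.127,"claw": 0},
], grip_force=20)

```text
clock: 0.6
tool_pos: [0.2252, -0.583, 0.2497]
eef_rot: [0.993, 0.119, 0.0, -0.0]
contact_force: [-0.5, 0.7, 0.4]
opening: 0.933
```

Request:
drive_tool([
  {"dx": 0,"dy": 0,"dz": 0,"wx": 0,"wy": 0,"wz": 0.127,"claw": 0},
  {"dx": 0.024,"dy": -0.043,"dz": 0,"wx": 0,"wy": 0,"wz": 0,"claw": 0},
  {"dx": 0.024,"dy": -0.043,"dz": 0,"wx": 0,"wy": 0,"wz": 0,"claw": 0},
  {"dx": 0.024,"dy": -0.043,"dz": 0,"wx": 0,"wy": 0,"wz": 0,"claw": 0},
  {"dx": 0.024,"dy": -0.043,"dz": 0,"wx": 0,"wy": 0,"wz": 0,"claw": 0},
  {"dx": 0.024,"dy": -0.043,"dz": 0,"wx": 0,"wy": 0,"wz": 0,"claw": 0},
  {"dx": 0.024,"dy": -0.043,"dz": 0,"wx": 0,"wy": 0,"wz": 0,"claw": 0},
  {"dx": 0.024,"dy": -0.043,"dz": 0,"wx": 0,"wy": 0,"wz": 0,"claw": 0},
  {"dx": 0.024,"dy": -0.043,"dz": 0,"wx": 0,"wy": 0,"wz": 0,"claw": 0},
  {"dx": 0.024,"dy": -0.043,"dz": 0,"wx": 0,"wy": 0,"wz": 0,"claw": 0},
  {"dx": 0.024,"dy": -0.043,"dz": 0,"wx": 0,"wy": 0,"wz": 0,"claw": 0},
])

```text
clock: 1.7
tool_pos: [0.4152, -0.1265, 0.25]
eef_rot: [0.998, 0.057, 0.001, 0.0]
contact_force: [0.8, -0.2, 0.5]
opening: 0.011
```

```bash
python3 -c "
from h import *
measure();print(r.get_state()['q'].round(2))"
```

```text
top n 5 yawF 1.207 centreF [-0.1617  0.0079] moved 0.0013 t [-0.051 -0.026  0.     0.025  0.051]
scene n 5 yawF 1.199 centreF [-0.1636  0.011 ] moved 0.0031 t [-0.052 -0.026  0.     0.026  0.052]
clock 1.8 tcpF [-0.2831 -0.1436] z 0.2501 yawtoolF 0.0147 tilt [ 0.0019 -0.0015] f [ 0.5 -0.6  1.1]
[ 0.23  0.45 -0.08  2.12  0.06  0.58 -1.33]
```

Request:
drive_tool([
  {"dx": 0.009,"dy": -0.0158,"dz": 0.0432,"wx": 0,"wy": 0,"wz": 0.015,"claw": 0},
  {"dx": 0.009,"dy": -0.0158,"dz": 0.0432,"wx": 0,"wy": 0,"wz": 0,"claw": 0},
  {"dx": 0.009,"dy": -0.0158,"dz": 0.0432,"wx": 0,"wy": 0,"wz": 0,"claw": 0},
  {"dx": 0.009,"dy": -0.0158,"dz": 0.0432,"wx": 0,"wy": 0,"wz": 0,"claw": 0},
  {"dx": 0.009,"dy": -0.0158,"dz": 0.0432,"wx": 0,"wy": 0,"wz": 0,"claw": 0},
  {"dx": 0,"dy": 0,"dz": 0,"wx": 0,"wy": 0,"wz": 0,"claw": 0},
  {"dx": 0,"dy": -0.012,"dz": 0,"wx": 0,"wy": 0,"wz": 0,"claw": 0},
  {"dx": 0,"dy": -0.012,"dz": 0,"wx": 0,"wy": 0,"wz": 0,"claw": 0},
  {"dx": 0,"dy": -0.01,"dz": 0,"wx": 0,"wy": 0,"wz": 0,"claw": 0},
  {"dx": 0,"dy": -0.01,"dz": 0,"wx": 0,"wy": 0,"wz": 0,"claw": 0},
])

```text
clock: 2.8
tool_pos: [0.4513, -0.0113, 0.038]
eef_rot: [0.999, 0.049, -0.001, 0.0]
contact_force: [-0.3, -0.2, 0.7]
opening: 0.002
```

```bash
python3 -c "
from h import *
measure()"
```

```text
top n 8 yawF 2.104 centreF [-0.1541 -0.009 ] moved 0.0192 t [-0.067 -0.051 -0.035 -0.019 -0.003  0.038  0.05   0.087]
scene n 5 yawF 1.195 centreF [-0.1638  0.0112] moved 0.0033 t [-0.052 -0.026  0.     0.026  0.052]
clock 2.9 tcpF [-0.2375 -0.0376] z 0.0379 yawtoolF -0.0136 tilt [-0.0011 -0.0003] f [ 0.9 -0.5 -0.1]
```

Request:
drive_tool([
  {"dx": 0,"dy": -0.01,"dz": 0.003,"wx": 0,"wy": 0,"wz": 0,"claw": 0},
  {"dx": 0,"dy": -0.01,"dz": 0,"wx": 0,"wy": 0,"wz": 0,"claw": 0},
  {"dx": 0,"dy": -0.01,"dz": 0,"wx": 0,"wy": 0,"wz": 0,"claw": 0},
])

```text
clock: 3.2
tool_pos: [0.4469, 0.0132, 0.0354]
eef_rot: [0.999, 0.047, -0.004, 0.005]
contact_force: [-2.8, -7.7, 5.7]
opening: 0.002
```

```bash
sed -i "s/('top','scene')/('scene',)/" h.py; python3 -c "
from h import *
measure()"
```

```text
scene n 6 yawF 1.622 centreF [-0.1539  0.0082] moved 0.0091 t [-0.061 -0.039 -0.018  0.003  0.025  0.09 ]
clock 3.25 tcpF [-0.2388 -0.0107] z 0.0353 yawtoolF -0.0179 tilt [-0.0041  0.0027] f [-2.6 -5.2  5.6]
```

```bash
cat >> h.py <<'E'
from itertools import combinations
_c=caps
def caps(s,c=(.521,.044),rad=.125,z=.072):
    P=_c(s,c,rad,z); best=None
    for k in combinations(range(len(P)),5):
        Q=P[list(k)];v=np.linalg.svd(Q-Q.mean(0))[2][0];t=np.sort((Q-Q.mean(0))@v)
        e=np.abs(t-np.array([-.052,-.026,0,.026,.052])).sum()+np.linalg.svd(Q-Q.mean(0))[1][1]
        if best is None or e<best[0]: best=(e,Q)
    return best[1] if best and best[0]<.03 else P[:0]
E
python3 -c "
from h import *
measure()"
```

```text
scene n 5 yawF 0.989 centreF [-0.1598  0.0224] moved 0.0147 t [-0.052 -0.027  0.     0.026  0.052]
clock 3.3 tcpF [-0.2388 -0.0108] z 0.0353 yawtoolF -0.0171 tilt [-0.0041  0.0025] f [-2.4 -3.4  4.4]
```

Request:
drive_tool([
  {"dx": -0.008,"dy": 0.015,"dz": -0.01,"wx": 0,"wy": 0,"wz": -0.015,"claw": 0},
  {"dx": 0,"dy": 0,"dz": -0.04,"wx": 0,"wy": 0,"wz": 0,"claw": 0},
  {"dx": 0,"dy": 0,"dz": -0.04,"wx": 0,"wy": 0,"wz": 0,"claw": 0},
  {"dx": 0.035,"dy": -0.02,"dz": -0.01,"wx": 0,"wy": 0,"wz": 0,"claw": 0},
  {"dx": 0.04,"dy": -0.022,"dz": 0,"wx": 0,"wy": 0,"wz": 0,"claw": 0},
  {"dx": 0.04,"dy": -0.022,"dz": 0,"wx": 0,"wy": 0,"wz": 0,"claw": 0},
  {"dx": 0.04,"dy": -0.022,"dz": 0,"wx": 0,"wy": 0,"wz": 0,"claw": 0},
  {"dx": 0.04,"dy": -0.022,"dz": 0,"wx": 0,"wy": 0,"wz": 0,"claw": 0},
  {"dx": 0,"dy": 0,"dz": 0,"wx": 0,"wy": 0,"wz": 0,"claw": 0},
])

```text
clock: 4.2
tool_pos: [0.6283, 0.1376, 0.1287]
eef_rot: [0.998, 0.058, -0.001, -0.004]
contact_force: [-0.6, -0.2, 0.7]
opening: 0.003
```

```bash
python3 -c "
from h import *
measure()"
```

```text
scene caps 0
clock 4.25 tcpF [-0.0479  0.0866] z 0.1279 yawtoolF 0.0002 tilt [-0.0028 -0.0023] f [-1.3 -0.3  0. ]
```

Request:
drive_tool([
  {"dx": 0,"dy": 0,"dz": 0.04,"wx": 0,"wy": 0,"wz": 0,"claw": 0},
  {"dx": 0,"dy": 0,"dz": 0.04,"wx": 0,"wy": 0,"wz": 0,"claw": 0},
  {"dx": 0,"dy": 0,"dz": 0.012,"wx": 0,"wy": 0,"wz": 0,"claw": 0},
  {"dx": 0,"dy": 0,"dz": 0,"wx": 0,"wy": 0,"wz": 0,"claw": 0},
  {"dx": -0.005,"dy": 0.009,"dz": 0,"wx": 0,"wy": 0,"wz": 0,"claw": 0},
  {"dx": -0.005,"dy": 0.009,"dz": 0,"wx": 0,"wy": 0,"wz": 0,"claw": 0},
  {"dx": -0.005,"dy": 0.009,"dz": 0,"wx": 0,"wy": 0,"wz": 0,"claw": 0},
  {"dx": -0.006,"dy": 0.008,"dz": 0,"wx": 0,"wy": 0,"wz": 0,"claw": 0},
  {"dx": -0.006,"dy": 0.008,"dz": 0,"wx": 0,"wy": 0,"wz": 0,"claw": 0},
])

```text
clock: 5.15
tool_pos: [0.6033, 0.0887, 0.0361]
eef_rot: [0.998, 0.057, -0.001, -0.002]
contact_force: [5.8, 2.3, -1.2]
opening: 0.004
```

```bash
python3 -c "
from h import *
measure()"
```

```text
scene caps 0
clock 5.2 tcpF [-0.0765  0.0411] z 0.0358 yawtoolF -0.0017 tilt [-0.0022 -0.0011] f [3.7 1.9 2. ]
```

Request:
drive_tool([
  {"dx": -0.007,"dy": 0.007,"dz": 0,"wx": 0,"wy": 0,"wz": 0,"claw": 0},
  {"dx": -0.007,"dy": 0.007,"dz": 0,"wx": 0,"wy": 0,"wz": 0,"claw": 0},
])

```text
clock: 5.4
tool_pos: [0.5917, 0.0741, 0.0361]
eef_rot: [0.998, 0.057, -0.001, -0.003]
contact_force: [4.9, 2.4, -0.5]
opening: 0.006
```

```bash
python3 -c "
from h import *
measure()
a=snapshot('top')['color'][130:270,210:350];b=snapshot('scene')['color'][120:260,270:410]
cv2.imwrite('pics/p4.png',cv2.resize(np.hstack([a,b]),None,fx=2.8,fy=2.8)[:,:,::-1])"
```

```text
scene caps 0
clock 5.45 tcpF [-0.0903  0.028 ] z 0.0358 yawtoolF -0.001 tilt [-0.002  -0.0012] f [4.6 2.6 2.9]
```

View pics/p4.png

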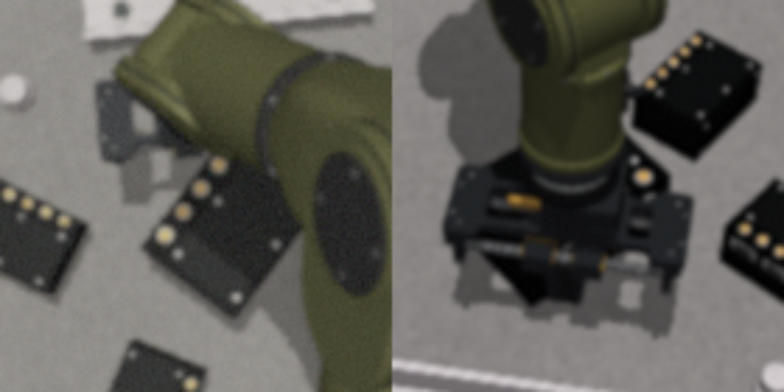

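Left (top view): the gripper is at the left corner, and four caps are visible at crop (165,235), (184,211), (201,188) and (219,165). The first of these is the +y end cap. Right: the scene view is blocked by the gripper.

```bash
cat >> h.py <<'E'
def part(px,s0,name='top'):
    # caps visible, first at local y = s0, then descending by 26 mm
    s=snapshot(name); Q=np.array([toF(ray(s,u,v,.072)) for u,v in px]); d=Q[0]-Q[-1]; d/=np.hypot(*d)
    u=np.array([d[1],-d[0]]); a=np.arctan2(u[1],u[0]); k=s0-.0258*np.arange(len(Q))
    c=(Q-np.outer(k,d)).mean(0)-CO*u; print('part yawF',a.round(3),'c',c.round(4),'moved',np.hypot(*(c-C0)).round(4),np.hypot(*(Q[0]-Q[-1])).round(4)/(len(Q)-1))
E
python3 -c "
from h import *
part([(210+u/2.8,130+v/2.8) for u,v in [(165,235),(184,211),(201,188),(219,165)]],.0517)"
```

```text
part yawF 0.822 c [-0.1796  0.0074] moved 0.0166 0.026033333333333335
```

Request:
drive_tool([
  {"dx": 0.015,"dy": -0.015,"dz": -0.01,"wx": 0,"wy": 0,"wz": 0,"claw": 0},
  {"dx": 0.005,"dy": 0,"dz": -0.04,"wx": 0,"wy": 0,"wz": 0,"claw": 0},
  {"dx": 0,"dy": 0,"dz": -0.045,"wx": 0,"wy": 0,"wz": 0,"claw": 0},
  {"dx": -0.045,"dy": 0.014,"dz": -0.01,"wx": 0,"wy": 0,"wz": 0,"claw": 0},
  {"dx": -0.047,"dy": 0.014,"dz": 0,"wx": 0,"wy": 0,"wz": 0,"claw": 0},
  {"dx": -0.047,"dy": 0.014,"dz": 0,"wx": 0,"wy": 0,"wz": 0,"claw": 0},
  {"dx": -0.047,"dy": 0.014,"dz": 0,"wx": 0,"wy": 0,"wz": 0,"claw": 0},
  {"dx": -0.047,"dy": 0.014,"dz": 0,"wx": 0,"wy": 0,"wz": 0,"claw": 0},
  {"dx": 0,"dy": 0,"dz": 0,"wx": 0,"wy": 0,"wz": 0,"claw": 0},
])

```text
clock: 6.5
tool_pos: [0.3733, -0.0112, 0.1414]
eef_rot: [0.998, 0.057, -0.012, 0.003]
contact_force: [0.2, 0.1, -0.7]
opening: 0.005
```

```bash
python3 -c "
from h import *
measure()"
```

```text
scene n 5 yawF 0.827 centreF [-0.1799  0.0115] moved 0.0172 t [-0.052 -0.026  0.     0.026  0.052]
clock 6.55 tcpF [-0.3093 -0.0279] z 0.1415 yawtoolF -0.0005 tilt [-0.008   0.0013] f [0.9 0.7 0.5]
```

Request:
drive_tool([
  {"dx": 0.007,"dy": 0,"dz": 0.04,"wx": 0,"wy": 0,"wz": 0,"claw": 0},
  {"dx": 0.007,"dy": 0,"dz": 0.045,"wx": 0,"wy": 0,"wz": 0,"claw": 0},
  {"dx": 0,"dy": 0,"dz": 0.021,"wx": 0,"wy": 0,"wz": 0,"claw": 0},
  {"dx": 0.007,"dy": -0.007,"dz": 0,"wx": 0,"wy": 0,"wz": 0,"claw": 0},
  {"dx": 0.007,"dy": -0.007,"dz": 0,"wx": 0,"wy": 0,"wz": 0,"claw": 0},
  {"dx": 0.005,"dy": -0.008,"dz": 0,"wx": 0,"wy": 0,"wz": 0,"claw": 0},
  {"dx": 0.005,"dy": -0.009,"dz": 0,"wx": 0,"wy": 0,"wz": 0,"claw": 0},
  {"dx": 0.005,"dy": -0.009,"dz": 0,"wx": 0,"wy": 0,"wz": 0,"claw": 0},
])

```text
clock: 7.35
tool_pos: [0.4343, 0.0375, 0.0557]
eef_rot: [0.998, 0.056, -0.018, -0.002]
contact_force: [-3.5, -2.0, -2.7]
opening: 0.002
```

```bash
python3 -c "
from h import *
measure()"
```

```text
scene n 5 yawF 0.659 centreF [-0.1702  0.0217] moved 0.0155 t [-0.052 -0.026 -0.     0.026  0.053]
clock 7.4 tcpF [-0.2471  0.0143] z 0.0558 yawtoolF 0.001 tilt [-0.0167 -0.0034] f [-4.   0.3 -2.6]
```

Request:
drive_tool([
  {"dx": 0.001,"dy": -0.009,"dz": 0.01,"wx": 0,"wy": 0.018,"wz": 0,"claw": 0},
  {"dx": 0.002,"dy": -0.009,"dz": 0.008,"wx": 0,"wy": 0.018,"wz": 0,"claw": 0},
  {"dx": 0.003,"dy": -0.009,"dz": 0,"wx": 0,"wy": 0,"wz": 0,"claw": 0},
])

```text
clock: 7.7
tool_pos: [0.441, 0.0638, 0.0417]
eef_rot: [0.998, 0.056, -0.004, -0.001]
contact_force: [-1.9, -2.8, -0.4]
opening: 0.006
```

```bash
python3 -c "
from h import *
measure()"
```

```text
scene n 5 yawF 0.449 centreF [-0.1621  0.0302] moved 0.0222 t [-0.052 -0.026 -0.     0.027  0.051]
clock 7.75 tcpF [-0.2372  0.0405] z 0.0418 yawtoolF 0.0012 tilt [-0.0027 -0.0033] f [-3.   0.8 -2.1]
```

Request:
drive_tool([
  {"dx": -0.012,"dy": 0.01,"dz": -0.01,"wx": 0,"wy": 0.004,"wz": 0,"claw": 0},
  {"dx": 0,"dy": 0,"dz": -0.04,"wx": 0,"wy": 0,"wz": 0,"claw": 0},
  {"dx": 0,"dy": 0,"dz": -0.04,"wx": 0,"wy": 0,"wz": 0,"claw": 0},
  {"dx": 0.04,"dy": 0,"dz": -0.01,"wx": 0,"wy": 0,"wz": 0,"claw": 0},
  {"dx": 0.04,"dy": 0,"dz": 0,"wx": 0,"wy": 0,"wz": 0,"claw": 0},
  {"dx": 0.04,"dy": 0,"dz": 0,"wx": 0,"wy": 0,"wz": 0,"claw": 0},
  {"dx": 0.04,"dy": 0,"dz": 0,"wx": 0,"wy": 0,"wz": 0,"claw": 0},
  {"dx": 0.04,"dy": 0,"dz": 0,"wx": 0,"wy": 0,"wz": 0,"claw": 0},
  {"dx": 0,"dy": 0,"dz": 0,"wx": 0,"wy": 0,"wz": 0,"claw": 0},
])

```text
clock: 8.65
tool_pos: [0.6387, 0.0776, 0.1408]
eef_rot: [0.998, 0.055, 0.003, -0.005]
contact_force: [-0.8, -1.2, 1.0]
opening: 0.008
```

```bash
python3 -c "
from h import *
measure()"
```

```text
scene caps 0
clock 8.7 tcpF [-0.0447  0.0284] z 0.1403 yawtoolF -0.0036 tilt [ 0.0005 -0.0047] f [0.2 0.1 0.3]
```

Request:
drive_tool([
  {"dx": 0,"dy": 0,"dz": 0.04,"wx": 0,"wy": 0,"wz": 0,"claw": 0},
  {"dx": 0,"dy": 0,"dz": 0.045,"wx": 0,"wy": 0,"wz": 0,"claw": 0},
  {"dx": 0,"dy": 0,"dz": 0.018,"wx": 0,"wy": 0,"wz": 0,"claw": 0},
  {"dx": 0,"dy": 0,"dz": 0,"wx": 0,"wy": 0,"wz": 0,"claw": 0},
  {"dx": -0.011,"dy": 0.006,"dz": 0,"wx": 0,"wy": 0,"wz": 0,"claw": 0},
  {"dx": -0.011,"dy": 0.006,"dz": 0,"wx": 0,"wy": 0,"wz": 0,"claw": 0},
  {"dx": -0.01,"dy": 0.005,"dz": 0,"wx": 0,"wy": 0,"wz": 0,"claw": 0},
  {"dx": -0.006,"dy": 0.008,"dz": 0,"wx": 0,"wy": 0,"wz": 0,"claw": 0},
  {"dx": -0.006,"dy": 0.008,"dz": 0,"wx": 0,"wy": 0,"wz": 0,"claw": 0},
  {"dx": -0.007,"dy": 0.007,"dz": 0,"wx": 0,"wy": 0,"wz": 0,"claw": 0},
])

```text
clock: 9.7
tool_pos: [0.5884, 0.0331, 0.039]
eef_rot: [0.998, 0.057, 0.002, -0.005]
contact_force: [4.8, 3.7, 3.6]
opening: 0.002
```

```bash
python3 -c "
from h import *
measure()
s=snapshot('top')
P=_c(s,(.521,.044),.13)
print(np.array([np.r_[toF(p)] for p in P]).round(4))
print([ (np.array(proj(s,np.append(p,.072)))).round(1).tolist() for p in P])"
```

```text
scene caps 0
clock 9.75 tcpF [-0.0982 -0.0124] z 0.0386 yawtoolF -0.0023 tilt [ 0.0002 -0.0038] f [4.  1.3 2.8]Traceback (most recent call last):
  File "<string>", line 5, in <module>
    P=_c(s,(.521,.044),.13)
      ^^
NameError: name '_c' is not defined
```

```bash
python3 -c "
from h import *
import h
s=snapshot('top')
P=h._c(s,(.521,.044),.13)
for p in P: print(toF(p).round(4), proj(s,np.append(p,.072)).round(1))"
```

```text
[-0.0657  0.0033] [292.6 162. ]
[-0.0829  0.0032] [293.3 168.7]
[-0.128  0.028] [285.1 187.6]
[-0.1309  0.0531] [275.1 189.7]
[-0.135   0.0786] [265.  192.3]
```

Three caps are visible from above, giving yaw 0.14 and centre (-0.169, 0.022) in the fence frame, 116 mm of clearance. One small nudge more, then hold and retract.

Request:
drive_tool([
  {"dx": -0.007,"dy": 0.004,"dz": 0,"wx": 0,"wy": 0,"wz": 0,"claw": 0},
  {"dx": 0,"dy": 0,"dz": 0,"wx": 0,"wy": 0,"wz": 0,"claw": 0},
  {"dx": 0.02,"dy": 0,"dz": -0.01,"wx": 0,"wy": 0,"wz": 0,"claw": 0},
  {"dx": 0,"dy": 0,"dz": -0.045,"wx": 0,"wy": 0,"wz": 0,"claw": 0},
  {"dx": 0,"dy": 0,"dz": -0.045,"wx": 0,"wy": 0,"wz": 0,"claw": 0},
  {"dx": -0.045,"dy": -0.007,"dz": -0.01,"wx": 0,"wy": 0,"wz": 0,"claw": 0},
  {"dx": -0.045,"dy": -0.007,"dz": 0,"wx": 0,"wy": 0,"wz": 0,"claw": 0},
  {"dx": -0.045,"dy": -0.007,"dz": 0,"wx": 0,"wy": 0,"wz": 0,"claw": 0},
  {"dx": -0.045,"dy": -0.007,"dz": 0,"wx": 0,"wy": 0,"wz": 0,"claw": 0},
  {"dx": 0,"dy": 0,"dz": 0,"wx": 0,"wy": 0,"wz": 0,"claw": 1},
  {"dx": 0,"dy": 0,"dz": 0,"wx": 0,"wy": 0,"wz": 0,"claw": 1},
])

```text
clock: 10.95
tool_pos: [0.4154, 0.0351, 0.1474]
eef_rot: [0.998, 0.057, -0.004, -0.002]
contact_force: [0.7, -0.3, -0.1]
opening: 0.161
```

```bash
python3 -c "
from h import *
measure()
a=snapshot('scene')['color'][100:300,200:480]
cv2.imwrite('pics/p5.png',cv2.resize(a,None,fx=2.5,fy=2.5)[:,:,::-1])"
```

```text
scene n 5 yawF 0.074 centreF [-0.1748  0.0244] moved 0.0202 t [-0.052 -0.026 -0.     0.026  0.052]
clock 11.0 tcpF [-0.2659  0.0118] z 0.1474 yawtoolF -0.0015 tilt [-0.0023 -0.003 ] f [ 0.4 -0.6  1. ]
```

View pics/p5.png

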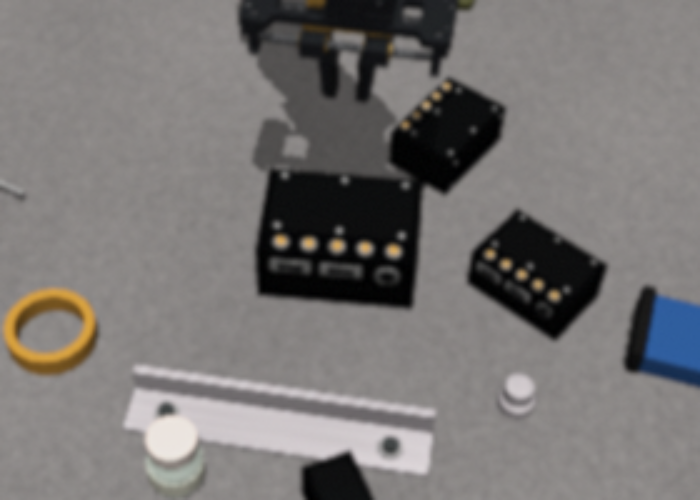

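Scene view: the unit (crop 260–420, 170–305) now faces the fence almost squarely, and the fence is clear. The look-alike (447,135) is behind to the left. Fingers are opening, so I'll descend behind the unit.

Request:
drive_tool([
  {"dx": 0.008,"dy": 0,"dz": 0,"wx": 0,"wy": 0.004,"wz": 0,"claw": 1},
  {"dx": 0.004,"dy": 0,"dz": 0.01,"wx": 0,"wy": 0,"wz": 0,"claw": 1},
  {"dx": 0,"dy": 0,"dz": 0,"wx": 0,"wy": 0,"wz": 0,"claw": 1},
  {"dx": 0,"dy": 0,"dz": 0,"wx": 0,"wy": 0,"wz": 0,"claw": 1},
  {"dx": 0,"dy": 0,"dz": 0.03,"wx": 0,"wy": 0,"wz": 0,"claw": 1},
  {"dx": 0,"dy": 0,"dz": 0.03,"wx": 0,"wy": 0,"wz": 0,"claw": 1},
  {"dx": 0,"dy": 0,"dz": 0.03,"wx": 0,"wy": 0,"wz": 0,"claw": 1},
  {"dx": 0,"dy": 0,"dz": 0.01,"wx": 0,"wy": 0,"wz": 0,"claw": 1},
  {"dx": 0,"dy": 0,"dz": 0,"wx": 0,"wy": 0,"wz": 0,"claw": 1},
])

```text
clock: 11.95
tool_pos: [0.4364, 0.0392, 0.0425]
eef_rot: [0.998, 0.057, -0.006, -0.004]
contact_force: [0.1, -0.2, 0.1]
opening: 1.005
```

```bash
python3 -c "
from h import *
measure()"
```

```text
scene n 5 yawF 0.075 centreF [-0.1748  0.0243] moved 0.0201 t [-0.052 -0.026 -0.     0.026  0.052]
clock 12.0 tcpF [-0.2467  0.0132] z 0.0433 yawtoolF -0.0016 tilt [-0.006  -0.0047] f [-0.1  0.7 -0.2]
```

Request:
drive_tool([
  {"dx": 0.008,"dy": 0,"dz": 0,"wx": 0,"wy": 0,"wz": 0,"claw": 1},
  {"dx": 0.01,"dy": 0,"dz": 0,"wx": 0,"wy": 0,"wz": 0,"claw": 1},
  {"dx": 0.01,"dy": 0,"dz": 0,"wx": 0,"wy": 0,"wz": 0,"claw": 1},
  {"dx": 0.01,"dy": 0,"dz": 0,"wx": 0,"wy": 0,"wz": 0,"claw": 1},
  {"dx": 0.01,"dy": 0,"dz": 0,"wx": 0,"wy": 0,"wz": 0,"claw": 1},
  {"dx": 0.01,"dy": 0,"dz": 0,"wx": 0,"wy": 0,"wz": 0,"claw": 1},
  {"dx": 0.01,"dy": 0,"dz": 0,"wx": 0,"wy": 0,"wz": 0,"claw": 1},
  {"dx": 0.01,"dy": 0,"dz": 0,"wx": 0,"wy": 0,"wz": 0,"claw": 1},
  {"dx": 0.01,"dy": 0,"dz": 0,"wx": 0,"wy": 0,"wz": 0,"claw": 1},
  {"dx": 0.01,"dy": 0,"dz": 0,"wx": 0,"wy": 0,"wz": 0,"claw": 1},
])

```text
clock: 13.0
tool_pos: [0.5266, 0.0474, 0.0436]
eef_rot: [0.998, 0.056, -0.012, -0.002]
contact_force: [-14.5, -1.5, 11.7]
opening: 1.0
```

```bash
python3 -c "
from h import *
measure((.59,.06))"
```

```text
scene n 5 yawF 0.002 centreF [-0.0955  0.0189] moved 0.0684 t [-0.052 -0.026  0.     0.025  0.052]
clock 13.05 tcpF [-0.1526  0.0113] z 0.0436 yawtoolF -0.0023 tilt [-0.0092 -0.0032] f [-3.4 -0.5  0.1]
```

Request:
drive_tool([
  {"dx": 0.01,"dy": 0,"dz": 0,"wx": 0,"wy": 0.006,"wz": 0,"claw": 1},
  {"dx": 0.01,"dy": 0,"dz": 0,"wx": 0,"wy": 0.006,"wz": 0,"claw": 1},
  {"dx": 0.008,"dy": 0,"dz": 0,"wx": 0,"wy": 0,"wz": 0,"claw": 1},
  {"dx": 0.006,"dy": 0,"dz": 0,"wx": 0,"wy": 0,"wz": 0,"claw": 1},
  {"dx": 0.004,"dy": 0,"dz": 0,"wx": 0,"wy": 0,"wz": 0,"claw": 1},
])

```text
clock: 13.55
tool_pos: [0.5663, 0.052, 0.0432]
eef_rot: [0.998, 0.056, -0.004, -0.003]
contact_force: [-12.3, -2.0, 8.2]
opening: 0.996
```

```bash
python3 -c "
from h import *
measure((.62,.06))"
```

```text
scene n 5 yawF -0.011 centreF [-0.0561  0.0196] moved 0.1075 t [-0.052 -0.026 -0.     0.026  0.052]
clock 13.6 tcpF [-0.1153  0.0111] z 0.0432 yawtoolF -0.0024 tilt [-0.0036 -0.0033] f [-8.8 -0.9  4.3]
```

Nearly there. Now small steps until the force rises.

Request:
drive_tool([
  {"dx": 0.002,"dy": 0,"dz": 0,"wx": 0,"wy": 0,"wz": 0,"claw": 1},
  {"dx": 0.002,"dy": 0,"dz": 0,"wx": 0,"wy": 0,"wz": 0,"claw": 1},
  {"dx": 0.001,"dy": 0,"dz": 0,"wx": 0,"wy": 0,"wz": 0,"claw": 1},
])

```text
clock: 13.9
tool_pos: [0.5682, 0.0522, 0.0431]
eef_rot: [0.998, 0.056, -0.007, -0.002]
contact_force: [-18.5, -1.6, 13.0]
opening: 0.995
```

```bash
python3 -c "
from h import *
measure((.62,.06))"
```

```text
scene n 5 yawF 0.003 centreF [-0.054   0.0189] moved 0.1095 t [-0.052 -0.026  0.     0.026  0.052]
clock 13.95 tcpF [-0.1142  0.0111] z 0.0431 yawtoolF -0.0015 tilt [-0.0068 -0.0025] f [-16.8  -2.3  11.3]
```

Request:
drive_tool([
  {"dx": 0.002,"dy": 0,"dz": 0,"wx": 0,"wy": 0,"wz": 0,"claw": 1},
  {"dx": 0,"dy": 0,"dz": 0,"wx": 0,"wy": 0,"wz": 0,"claw": 1},
])

```text
clock: 14.15
tool_pos: [0.5682, 0.0521, 0.043]
eef_rot: [0.998, 0.057, -0.009, -0.002]
contact_force: [-20.4, -2.3, 16.9]
opening: 1.001
```

```bash
python3 -c "
from h import *
measure((.62,.06))"
```

```text
scene n 5 yawF 0.0 centreF [-0.054   0.0191] moved 0.1096 t [-0.052 -0.027  0.001  0.026  0.052]
clock 14.2 tcpF [-0.1142  0.011 ] z 0.0431 yawtoolF -0.001 tilt [-0.0085 -0.002 ] f [-21.8  -3.   15.8]
```

Stalled against the fence: force is up and there is no further motion. Retreat straight back, raise, and check.

Request:
drive_tool([
  {"dx": -0.01,"dy": 0,"dz": 0,"wx": 0,"wy": 0,"wz": 0,"claw": 1},
  {"dx": -0.02,"dy": 0,"dz": 0,"wx": 0,"wy": 0,"wz": 0,"claw": 1},
  {"dx": -0.02,"dy": 0,"dz": -0.02,"wx": 0,"wy": 0,"wz": 0,"claw": 1},
  {"dx": 0,"dy": 0,"dz": -0.045,"wx": 0,"wy": 0,"wz": 0,"claw": 1},
  {"dx": -0.02,"dy": 0,"dz": -0.04,"wx": 0,"wy": 0,"wz": 0,"claw": 1},
  {"dx": -0.04,"dy": 0,"dz": 0,"wx": 0,"wy": 0,"wz": 0,"claw": 1},
  {"dx": -0.03,"dy": 0,"dz": 0,"wx": 0,"wy": 0,"wz": 0,"claw": 1},
  {"dx": 0,"dy": 0,"dz": 0,"wx": 0,"wy": 0,"wz": 0,"claw": 1},
])

```text
clock: 15.0
tool_pos: [0.4344, 0.0361, 0.1487]
eef_rot: [0.998, 0.057, -0.002, -0.003]
contact_force: [-0.8, -0.6, 0.4]
opening: 1.0
```

```bash
python3 -c "
from h import *
measure((.62,.06))
s=snapshot('top');cv2.imwrite('pics/p6.png',cv2.resize(s['color'][60:260,120:400],None,fx=2.5,fy=2.5)[:,:,::-1])
b=snapshot('scene');cv2.imwrite('pics/p7.png',cv2.resize(b['color'][150:320,200:420],None,fx=3,fy=3,interpolation=2)[:,:,::-1])"
```

```text
scene n 5 yawF -0.0 centreF [-0.0539  0.0191] moved 0.1097 t [-0.053 -0.027  0.001  0.026  0.052]
clock 15.05 tcpF [-0.2458  0.0109] z 0.1485 yawtoolF -0.0012 tilt [ 0.     -0.0037] f [ 0.5  0.2 -0.4]
```

View pics/p6.png

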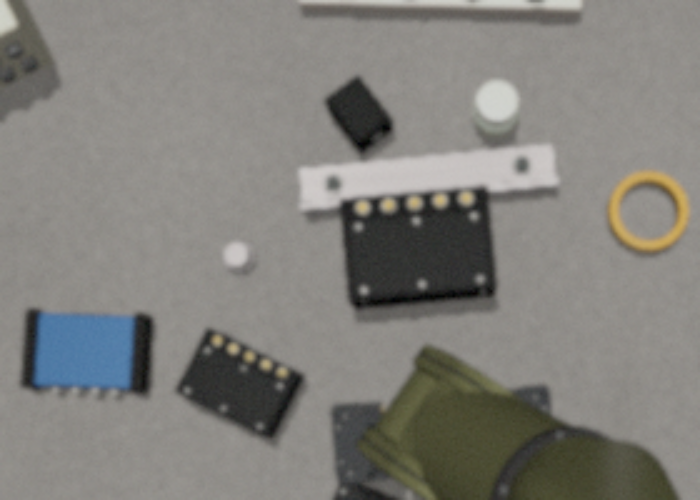

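View pics/p7.png

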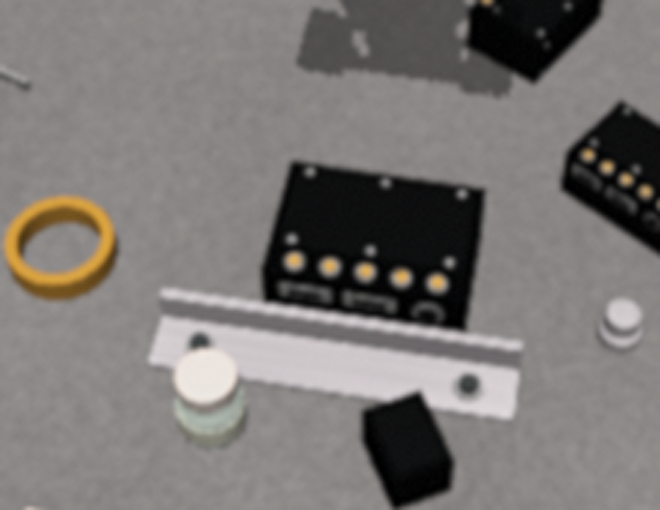

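Both views show the unit flush against the fence wall and inside its ends. In the top crop its front edge, (343,200) to (488,188), lies along the wall. Cap, tape, jar, module and logger look undisturbed, and the gripper is clear.

```bash
python3 -c "
from h import *
print(r.finish_job())"
```

```text
the job is handed in; nothing more can be done
None
```

The unit now stands flush against the fence, connector side facing it and inside both ends. I handed the job in at about 15 s of the 61 s allowed; `finish_job` gave no verdict.

- **Turning:** I made two fingertip pushes each on the back and front of the unit at alternate ends. This turned it from 1.20 rad to 0.07 rad off the fence. It strayed about 2.2 cm at most from its place. At the end of the turn it was still about 12 cm clear of the fence.
- **Pushing:** I pushed it square from behind with the gripper open, until it stopped moving against the fence at about 20 N. I then backed straight off and raised the gripper.
- **Last checks:**
  - The scene camera gave a yaw of 0.000 rad to the fence. The origin was 54 mm off the face, against 52.5 mm ideal; the difference is within the calibration error.
  - The unit's middle was about 19 mm to the left of the fence's middle, against 65 mm allowed.
  - Force on the tool was about zero.
  - The cap, tape, jar, module and logger looked unmoved. Only the tip of the driver was in the last pictures, and I did not measure any of these positions again.
- **Disagreements:** The top and scene cameras differed by 2–3 mm. The first push on the front slid the unit more than it turned it, about 2.4 cm for 0.17 rad. I corrected that by pushing the later ones along the turning arc.

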